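# Seat a gouge handle in the V-cradle against its stop

## Robot

A 7-joint arm with a two-finger parallel gripper is mounted at the origin on the work surface. World frame = base frame: x ahead of the robot, y to its left, z up, the work surface at z = 0. Lengths are in m, angles in rad, forces in N, time in s.
With the tool pointing down it reaches from about 0.425 to 0.95 m from the base axis. Payload 16.7 kg.
Tool frame: the origin (TCP) lies at the very end of the fingers, on their centre line; the grasp point (between the pads) lies 19 mm behind it (r.tcp_to_grasp is the distance from the TCP to the grasp point, in m); z points along the fingers, y is the line along which they close (so a half turn about z gives the same grasp; the last joint's range is limited). The gripper opens to 94 mm and grips with 3 to 60 N. Pads are 16 mm wide; open, the fingers measure 119 mm over their backs; the gripper's body (75 mm by 177 mm) begins 78 mm behind the grasp point.
Start: joints at [1.054, 0.426, 0.074, 1.606, -0.034, 1.111, -0.067], TCP at [0.243, -0.63, 0.205] pointing down, gripper open.
Joint ranges: [-2.85, 2.85], [-0.5, 2.14], [-1.23, 1.37], [0.21, 2.46], [-1.02, 4.16], [0.16, 2.05], [-2.73, 2.73]. Speed limits (rad/s): [1.89, 1.89, 2.39, 2.39, 3.01, 3.01, 3.01].

## Interface

Orientations are given as [roll, pitch, yaw] about the fixed x, y, z axes, in that order (R = Rz(yaw) Ry(pitch) Rx(roll)).
In Python, from plant import sensors, grab_frame, calibration, r gives the robot as it stands.
- The arm moves only by the tool step_arm, never from a script. Its argument "increments" is a list of rows, each an object of numbers: "tx", "ty", "tz": the shift along the world's x, y, z scaled (see below); "rx", "ry", "rz": the turn, a rotation vector about the world's x, y, z scaled (see below). A call has 1 to 5 rows; each row is the pose to reach, as a shift and turn from the pose commanded when the call began, turning the shorter way round; what a row does not reach only later rows make up. The controller multiplies each number of a shift by 0.5 m and each number of a turn by 360 degrees. A row lasts 1/12 s, in which the tool goes at most 41.7 mm and 7.16 degrees, less where a joint would pass 70% of its speed; a pose out of reach is approached as far as the arm can. A call with a number of a shift or a turn outside -1 to 1 is refused whole. A call with a gripper value outside its range is refused whole. "jaw" is the closure in counts, from 0 (fully open) to 255 (shut), set as the call begins (left out, the last holds). The fingers move at their own pace and stop on an object; "newtons" is the grip in N (left out, the last holds). Time passes only in rows, so rows that repeat a pose let the fingers close. It gives the time, the measured TCP pose, the force, the opening and the grip force at its end, in the units of the state.
- sensors.observe(): the state, without advancing time (a new reading comes with each control period).
- grab_frame(name): name is "scene" or "side" or "wrist"; returns the picture (384x512x3 uint8, red, green, blue); there is no depth.
- calibration(name): a dict with "fx", "fy", "cx", "cy" (pixels), "rvec" (rotation vector, rad) and "tvec" (3), from world to camera coordinates, as OpenCV has them. Camera axes: x right, y down, z forward; pixel columns grow to the right and rows downward; lengths in m; the calibration is good to about 2 mm. A picture is of the moment at which its call begins: read the wrist's pose just before it. calibration takes no time and is no camera call; for the wrist camera it gives the pose at the moment of the call.
- r.finish_job(): hands the job in; it is judged then, once.
The state is a dict: "time_s": time; "joint_positions": joint angles; "dq": joint speeds; "joint_torque": joint torques, N m; "tcp_pos": TCP position; "tcp_rot": TCP orientation; "contact_force": force on the tool from outside, world axes, zero at the start; "moment": the same for the moment, N m; "grip_width": finger opening in m; "finger_force": force on a finger pad.
Only numpy, scipy, OpenCV 4.12 (cv2) and the standard library are available. Lean on these libraries where they do the work, as an engineer would, in place of code of your own. Each camera call takes 0.05 s, during which the arm holds its last target. There are 200 camera calls.

## Task

Take the wooden gouge handle from its dark rest and lay it gently in the plywood V-cradle, brass ferrule towards the red stop. Slide it along the Vs until the ferrule meets the stop, and press it home for a moment with a push of about 8 newtons, bedded on both flanks. Do not shove the stop out of its setting, and leave the handle lying there, fully home; keep the other things on the bench where they are.

Things in the scene. Friction and masses are not known exactly. Their poses are not given: they have to be found in the camera images.
- handle_center (a point): centre of the loose gouge handle: pale round wooden bar, 32 mm diameter, domed ends, a 24 mm brass ferrule at one end; 180 mm long, 0.1 to 0.21 kg; this point is half-way along, on its axis. x runs along the handle to the ferrule. It starts level in the rest's two Vs, ferrule away from the robot; grip it across the barrel within 10 mm of this point, between the Vs
- ferrule_tip (a point): flat end face of the brass ferrule, on the handle's axis, 90 mm along x from the handle's centre
- rest: dark wooden rest, fixed: board 150 x 80 mm, 15 mm thick, with two V uprights 52 mm high, 52 mm either side of its middle (each 12 mm thick, 92 mm free between them). Origin under the board's middle, x along the handle. The handle's axis lies 55 mm above the origin
- jig: plywood V-cradle, fixed: board 15 mm thick, 84 mm wide, from 85 mm behind to 150 mm ahead of the origin. Origin on its underside at table height, x along the Vs towards the red stop, z up. Two upright 90-degree Vs, open at the top (mouth 40 mm wide, tops 59 mm high), at x = -59 to -45 and +37 to +51 mm; between them is free room for fingers down to the board
- seat (a point): point on the cradle 62 mm above the jig's origin, on the axis of a handle bedded on both flanks. The handle's centre is free to lie 25 mm to the robot's side of it (-x) without meeting the stop; with the ferrule home it lies 12 mm before to 12 mm beyond this point, depending on the stop. Wood drags on wood: pressing down while sliding adds friction
- stop_zone (a point): middle of the zone where the red stop may be clamped, 90 mm along x from seat. The stop is a flat upright plate 44 mm wide, 18 to 80 mm high, square to x; its near face is up to 12 mm before or beyond this point: its setting is not measured, find it by feel. A clamp screw holds it: it slides away from a push above about 14 N, and must not be shifted
- tin: steel varnish tin, 84 mm across, 100 mm tall, origin under its middle; leave alone
- bowl: shallow round wooden bowl, 130 mm across, 35 mm tall, origin under its middle; leave alone
- brush: flat brush with orange handle, 170 mm long, lying on the table, origin under its middle; leave alone
- mallet: wooden mallet, 260 mm long, lying on the table, origin under its middle; leave alone
- gouge: carving gouge with dark handle, 200 mm long, lying on the table, origin under its middle; leave alone
- sander: cork sanding block 100 x 60 x 35 mm, origin under its middle; leave alone
Things that resemble listed ones, but are neither listed nor needed, are in the scene too. What is shaped like the part that bears handle_center but blue is not meant.

How it is judged:
On the way, in this order (a step that is already met when the one before it is completed fails the run):
1. the handle is lifted clear of the rest (height (world z) of handle_center above 0.09 m and contact force between rest and handle below 0.01 N), for 0.1 s.
2. bedded on both flanks, the handle is pressed against the stop with at least 4 N for 0.3 s (contact force between any of jig_c0, jig_c2 and handle above 0.3 N and contact force between any of jig_c1, jig_c3 and handle above 0.3 N and contact force between stop_c0 and handle above 4 N and y of handle_center in the frame of jig between -0.003 and 0.003 m and z of handle_center in the frame of jig below 0.0645 m and angle between the x axis of handle_center and the x axis of jig, either way round below 0.035 rad and x of ferrule_tip in the frame of jig above 0.06 m), for 0.3 s.
At the end, for the whole second after the job is handed in: the handle lies at rest in the Vs, released, touching both flanks, axis within 3 mm of the middle and 2 degrees of the cradle's direction, ferrule end towards the stop and within 2 mm of it (contact force between any of jig_c0, jig_c2 and handle above 0.1 N and contact force between any of jig_c1, jig_c3 and handle above 0.1 N and distance between handle_center and stop_c0 below 0.0962 m and linear speed of handle below 0.01 m/s and y of handle_center in the frame of jig between -0.003 and 0.003 m and z of handle_center in the frame of jig below 0.0645 m and angle between the x axis of handle_center and the x axis of jig, either way round below 0.035 rad and x of ferrule_tip in the frame of jig above 0.06 m).
It fails at once if the stop is shoved more than 4 mm from its setting (distance of stop_c0 from where it was at the start of the episode above 0.004 m).
It fails at once if the handle is pressed on the cradle's Vs with more than 40 N (contact force between any of jig_c0, jig_c1, jig_c2, jig_c3 and handle above 40 N).
It fails at once if a bystander is moved more than 20 mm (distance of any of tin, bowl, brush, mallet, gouge, sander from where it was at the start of the episode above 0.02 m).
It also fails if it takes over 67 s, if anything falls off the work surface, if the arm or the gripper's body presses on something with over 40 N, if the wrist force passes 120 N, or if a joint passes its speed limit or range.

## Working session

There is one attempt and no reset: what is moved stays moved. The work goes in short steps, Python scripts to look and compute and a tool call to move; the robot and the scene stay as the last step left them, time stands still between calls to the robot, and variables do not carry over. Pictures are saved under pics/ and viewed, at most 10 in all, crops included, and the job is handed in when it is done.

Besides the shell and the picture viewer there is one more tool, called after "Request:" by a JSON object that holds its "op" and its "data". step_arm: Moves the arm, as the interface text tells. Shifts and turns lie within -1 to 1; 1 stands for 0.5 m of shift or 360 degrees of turn. Its arguments: {"type":"object","properties":{"increments":{"type":"array","items":{"type":"object","properties":{"tx":{"type":"number","minimum":-1,"maximum":1},"ty":{"type":"number","minimum":-1,"maximum":1},"tz":{"type":"number","minimum":-1,"maximum":1},"rx":{"type":"number","minimum":-1,"maximum":1},"ry":{"type":"number","minimum":-1,"maximum":1},"rz":{"type":"number","minimum":-1,"maximum":1}}}},"jaw":{"type":"number"},"newtons":{"type":"number"}},"required":["increments"]}

```bash
mkdir -p pics
cat > h.py <<'E'
import numpy as np, cv2
from plant import sensors, grab_frame, calibration, r
def proj(name,P,c=None):
    c=c or calibration(name)
    K=np.array([[c['fx'],0,c['cx']],[0,c['fy'],c['cy']],[0,0,1.]])
    return cv2.projectPoints(np.array(P,float).reshape(-1,3),np.array(c['rvec'],float),np.array(c['tvec'],float),K,None)[0].reshape(-1,2)
def ray(c,uv,z):
    R=cv2.Rodrigues(np.array(c['rvec'],float))[0];t=np.array(c['tvec'],float).ravel()
    o=-R.T@t
    out=[]
    for u,v in np.atleast_2d(uv):
        d=R.T@np.array([(u-c['cx'])/c['fx'],(v-c['cy'])/c['fy'],1]);out.append(o+d*(z-o[2])/d[2])
    return np.array(out)
def save(n,f,s=1.5):
    im=grab_frame(n)[:,:,::-1];cv2.imwrite('pics/raw_'+f,im);cv2.imwrite('pics/'+f,cv2.resize(im,None,fx=s,fy=s,interpolation=cv2.INTER_CUBIC))
E
python3 - <<'E'
from h import *
print(sensors.observe())
save('scene','s1.png');save('side','d1.png')
for n in('scene','side'):
    c=calibration(n);print(c); R=cv2.Rodrigues(np.array(c['rvec'],float))[0];print(-R.T@np.array(c['tvec']).ravel())
E
```

```text
{'time_s': 0.0, 'joint_positions': array([ 1.05348814,  0.42673239,  0.07385285,  1.60664786, -0.03408476,
        1.11080343, -0.06711678]), 'dq': array([ 1.17705663e-05, -1.71478291e-03, -1.14176054e-03, -4.63830105e-05,
        7.51365237e-04, -1.29788555e-04, -2.29734608e-03]), 'joint_torque': array([ 1.36491626e-04, -9.35834384e+01,  3.66644941e+00, -4.54189646e+01,
       -4.88219003e-02,  2.02123658e-02,  1.54427848e-04]), 'tcp_pos': array([ 0.24250535, -0.62943441,  0.20475741]), 'tcp_rot': array([-3.14026578e+00,  1.13293367e-04,  3.67763564e-01]), 'contact_force': array([ 0.27635088,  0.40985566, -0.73262524]), 'moment': array([-0.01713277, -0.03134075, -0.02275321]), 'finger_force': 0.0, 'grip_width': 0.09395687801097204}
{'fx': 374.5740358290406, 'fy': 374.5740358290406, 'cx': 257.92724330104346, 'cy': 195.54534355973774, 'rvec': array([ 2.40063693,  0.69074772, -0.23233475]), 'tvec': array([-0.42577863, -0.1461843 ,  1.22100121])}
[ 0.81669891 -0.50662321  0.87740359]
{'fx': 462.06074422703296, 'fy': 462.06074422703296, 'cx': 263.2357849516743, 'cy': 188.57888368057198, 'rvec': array([ 0.95724641, -2.45520319,  1.08558044]), 'tvec': array([0.36363568, 0.28415143, 1.04835674])}
[-0.12431904  0.67738268  0.9152717 ]
```

View pics/s1.png

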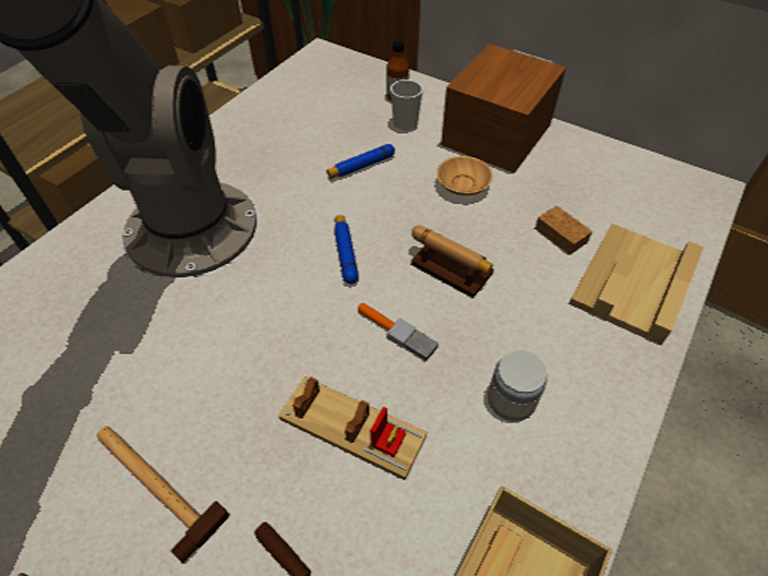

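View pics/d1.png

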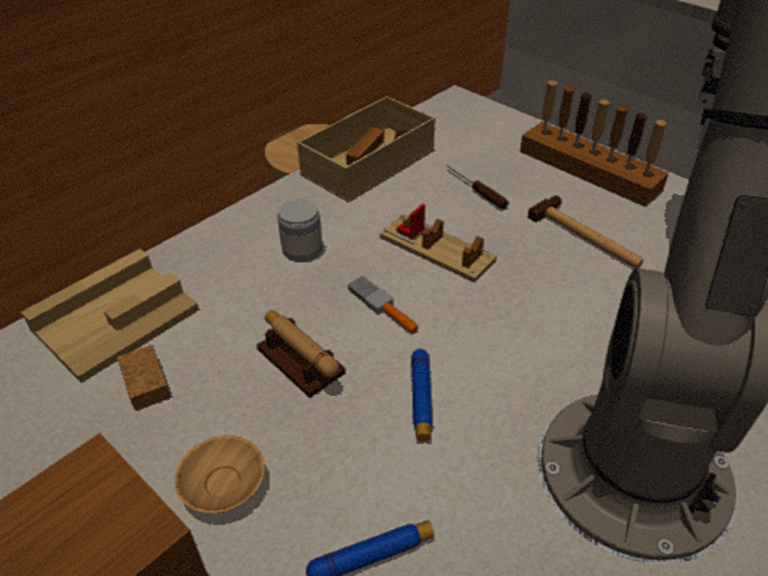

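The scene view shows the cradle's board at about (280–426, 377–476) with the stop at its far end. The handle is on its rest at (418,232)–(490,268), ferrule at the far end. Next I'll zoom in on both from the two cameras.

Run:
```python
import cv2,numpy as np
s=cv2.imread('pics/raw_s1.png');d=cv2.imread('pics/raw_d1.png')
def c(im,x,y):
    o=cv2.resize(im[y:y+75,x:x+100],None,fx=4,fy=4,interpolation=cv2.INTER_CUBIC)
    for i in range(0,100,20):
        cv2.putText(o,str(x+i),(i*4,8),0,.3,(0,0,255));cv2.line(o,(i*4,0),(i*4,300),(255,255,0),1) if 0 else cv2.line(o,(i*4,8),(i*4,14),(0,0,255),1)
    for j in range(0,75,15): cv2.putText(o,str(y+j),(0,j*4+4),0,.3,(0,0,255))
    return o
cv2.imwrite('pics/z1.png',np.vstack([np.hstack([c(s,185,247),c(s,255,135)]),np.hstack([c(d,245,125),c(d,155,195)])]))
```

```text
(no output)
```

View pics/z1.png

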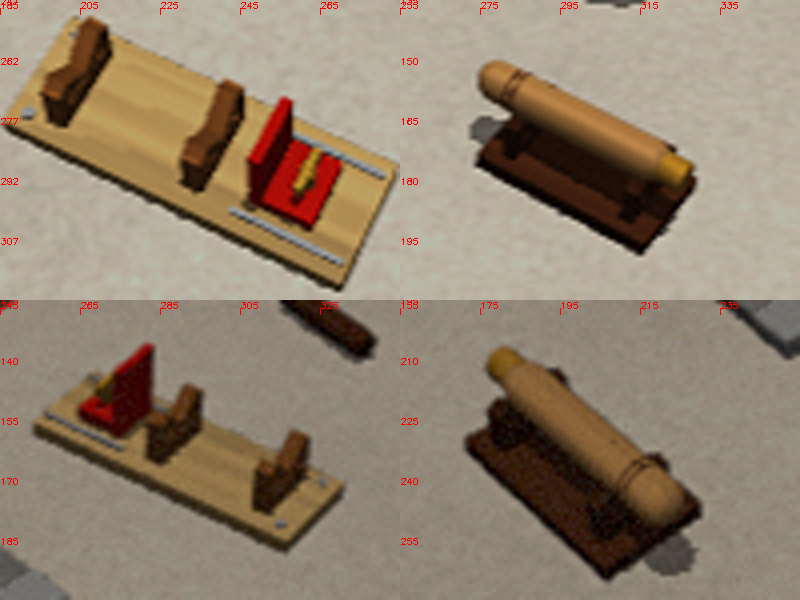

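In the crops, the board corners of both the cradle and the rest are clear in both cameras. So are the handle's ends, with the ferrule at scene (327,178) and side (178,209). Now I'll fit the poses.

```bash
cat >> h.py <<'E'
from scipy.optimize import least_squares
def fit(obs,p0):
    # obs: list of (cam,local xyz,uv)
    cs={n:calibration(n) for n in ('scene','side')}
    def T(p,l):
        c,s=np.cos(p[2]),np.sin(p[2]);return [p[0]+c*l[0]-s*l[1],p[1]+s*l[0]+c*l[1],l[2]]
    def f(p): return np.concatenate([proj(n,T(p,l),cs[n])[0]-uv for n,l,uv in obs])
    q=least_squares(f,p0,loss='soft_l1');return q.x,f(q.x).reshape(-1,2).round(1)
E
python3 - <<'E'
from h import *
cs,cd=calibration('scene'),calibration('side')
print(ray(cs,[(204,251),(186.5,278.2),(284,289),(270.5,317.5)],.015).round(3))
print(ray(cd,[(268.7,143),(254,156),(330.7,171.2),(316.5,185.7)],.015).round(3))
print(ray(cs,[(275,154),(327,178)],.055).round(3),ray(cd,[(225,249),(178.2,209.2)],.055).round(3))
print('rest',ray(cs,[(274.5,175.7),(315.2,198.2),(328.5,182)],0).round(3),ray(cd,[(171.5,230),(206.5,264.5),(229.7,248)],0).round(3))
E
```

```text
[[ 0.443 -0.17   0.015]
 [ 0.452 -0.254  0.015]
 [ 0.672 -0.15   0.015]
 [ 0.68  -0.228  0.015]]
[[ 0.676 -0.226  0.015]
 [ 0.665 -0.144  0.015]
 [ 0.444 -0.247  0.015]
 [ 0.436 -0.166  0.015]]
[[0.44  0.197 0.055]
 [0.616 0.194 0.055]] [[0.433 0.203 0.055]
 [0.622 0.192 0.055]]
rest [[0.461 0.163 0.   ]
 [0.607 0.152 0.   ]
 [0.613 0.229 0.   ]] [[0.621 0.223 0.   ]
 [0.466 0.238 0.   ]
 [0.462 0.162 0.   ]]
```

Request:
{"op": "step_arm", "data": {"increments": [{"tx":0.056,"ty":0.048,"tz":0.032,"rz":-0.009},{"tx":0.112,"ty":0.096,"tz":0.064,"rz":-0.018},{"tx":0.168,"ty":0.144,"tz":0.096,"rz":-0.027},{"tx":0.224,"ty":0.192,"tz":0.128,"rz":-0.036},{"tx":0.28,"ty":0.24,"tz":0.16,"rz":-0.043}]}}

```text
schema error: expected keys tx, ty, tz, rx, ry, rz
```

Request:
{"op": "step_arm", "data": {"increments": [{"tx":0.04,"ty":0.06,"tz":0.02},{"tx":0.08,"ty":0.12,"tz":0.04},{"tx":0.12,"ty":0.18,"tz":0.06},{"tx":0.16,"ty":0.24,"tz":0.08},{"tx":0.2,"ty":0.3,"tz":0.1}]}}

```text
schema error: expected keys tx, ty, tz, rx, ry, rz
```

Run:
```python
from h import *
s=sensors.observe();print(s['time_s'],s['joint_positions'].round(2),s['tcp_pos'],s['tcp_rot'],s['contact_force'])
c=calibration('wrist');R=cv2.Rodrigues(np.array(c['rvec'],float))[0];print(-R.T@np.array(c['tvec']).ravel(),R[2])
```

```text
0.1 [ 1.05  0.43  0.07  1.61 -0.03  1.11 -0.07] [ 0.24253341 -0.62951429  0.20487096] [-3.14049090e+00  9.98461913e-05  3.67780824e-01] [0.85266572 0.08892566 0.57635119]
[ 0.32073397 -0.5991793   0.38380081] [-0.26592278 -0.10164669 -0.95862038]
```

Request:
{"op": "step_arm", "data": {"increments": [{"tx":0.056,"ty":0.048,"tz":0.032,"rx":0,"ry":0,"rz":-0.009},{"tx":0.112,"ty":0.096,"tz":0.064,"rx":0,"ry":0,"rz":-0.018},{"tx":0.168,"ty":0.144,"tz":0.096,"rx":0,"ry":0,"rz":-0.027},{"tx":0.224,"ty":0.192,"tz":0.128,"rx":0,"ry":0,"rz":-0.036},{"tx":0.28,"ty":0.24,"tz":0.16,"rx":0,"ry":0,"rz":-0.043}]}}

```text
time_s: 0.52
tcp_pos: [0.3836, -0.5084, 0.286]
tcp_rot: [-3.141, 0.0, 0.094]
contact_force: [0.4, -0.6, -0.2]
grip_width: 0.0942
finger_force: 0.0
```

Request:
{"op": "step_arm", "data": {"increments": [{"tx":0.04,"ty":0.06,"tz":0.02,"rx":0,"ry":0,"rz":0},{"tx":0.08,"ty":0.12,"tz":0.04,"rx":0,"ry":0,"rz":0},{"tx":0.12,"ty":0.18,"tz":0.06,"rx":0,"ry":0,"rz":0},{"tx":0.16,"ty":0.24,"tz":0.08,"rx":0,"ry":0,"rz":0},{"tx":0.2,"ty":0.3,"tz":0.1,"rx":0,"ry":0,"rz":0}]}}

```text
time_s: 0.93
tcp_pos: [0.4832, -0.3581, 0.3358]
tcp_rot: [-3.141, 0.0, 0.098]
contact_force: [0.3, -0.1, -0.3]
grip_width: 0.0942
finger_force: 0.0
```

Run:
```python
from h import *
s=sensors.observe();print(s['time_s'],s['joint_positions'].round(2),s['tcp_pos'],s['tcp_rot'],s['contact_force'])
c=calibration('wrist');R=cv2.Rodrigues(np.array(c['rvec'],float))[0];print(-R.T@np.array(c['tvec']).ravel(),R[2])
print(proj('wrist',[[.526,-.2015,.015],[.62,-.19,.06],[.68,-.19,.01],[.44,-.21,.01]]))
```

```text
0.9333 [ 0.55  0.22 -0.03  1.6   0.01  1.32 -0.95] [ 0.48320546 -0.35810209  0.33579005] [-3.14139469e+00  3.42694923e-04  9.76090448e-02] [ 0.30903613 -0.14794474 -0.31409555]
[ 0.56654291 -0.34941599  0.51471982] [-0.28337594 -0.02800277 -0.95859998]
[[165.43920576 120.52244251]
 [148.08242289  52.2867724 ]
 [159.6095264   14.13341492]
 [170.8210369  171.9141581 ]]
```

Request:
{"op": "step_arm", "data": {"increments": [{"tx":0.0,"ty":0.08,"tz":0,"rx":0,"ry":0,"rz":0},{"tx":0.01,"ty":0.16,"tz":0,"rx":0,"ry":0,"rz":0},{"tx":0.02,"ty":0.24,"tz":0,"rx":0,"ry":0,"rz":0},{"tx":0.02,"ty":0.31,"tz":0,"rx":0,"ry":0,"rz":0},{"tx":0.02,"ty":0.31,"tz":0,"rx":0,"ry":0,"rz":0}]}}

```text
time_s: 1.35
tcp_pos: [0.4934, -0.1977, 0.3357]
tcp_rot: [-3.14, -0.001, 0.105]
contact_force: [0.1, 0.3, 0.3]
grip_width: 0.0944
finger_force: 0.0
```

Run:
```python
from h import *
import pickle
s=sensors.observe();print(s['tcp_pos'],s['tcp_rot'],s['dq'].round(3))
c=calibration('wrist');save('wrist','w1.png');pickle.dump(c,open('cw1.pkl','wb'))
```

```text
[ 0.49343171 -0.19767926  0.33570434] [-3.14005629e+00 -6.10186645e-04  1.05407988e-01] [ 0.048  0.031  0.079 -0.037  0.02   0.002  0.101]
```

View pics/w1.png

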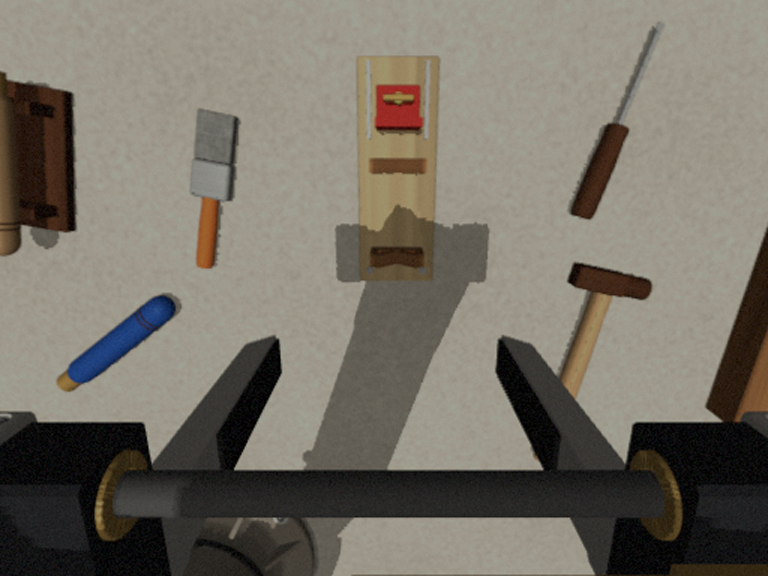

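The wrist view shows the cradle from above. Its board corners are at (357,57), (439,56), (433,278) and (359,278), enlarged pixels, and the stop's near edge is at row ~131.

Run:
```python
from h import *
import pickle
c=pickle.load(open('cw1.pkl','rb'))
p=ray(c,np.array([(357,57),(439,56),(359,278.5),(433,278.5)])/1.5,.015);print(p.round(4))
L=[[.15,.042],[.15,-.042],[-.085,.042],[-.085,-.042]]
f=lambda q:np.concatenate([[q[0]+np.cos(q[2])*l[0]-np.sin(q[2])*l[1]-w[0],q[1]+np.sin(q[2])*l[0]+np.cos(q[2])*l[1]-w[1]] for l,w in zip(L,p)])
q=least_squares(f,[.5,-.2,.1]);print(q.x,q.fun.round(4))
print('stop top',ray(c,np.array([(376,129),(421,131)])/1.5,.08))
```

```text
[[ 0.6684 -0.1471  0.015 ]
 [ 0.6779 -0.229   0.015 ]
 [ 0.4386 -0.1691  0.015 ]
 [ 0.4476 -0.2539  0.015 ]]
[ 0.52581187 -0.20310359  0.10242282] [ 0.0023  0.0011  0.0014 -0.0005 -0.0017 -0.0009 -0.002   0.0003]
stop top [[ 0.59903385 -0.17483036  0.08      ]
 [ 0.60162387 -0.21589835  0.08      ]]
```

Request:
{"op": "step_arm", "data": {"increments": [{"tx":0.0,"ty":0.08,"tz":-0.02,"rx":0,"ry":0,"rz":-0.01},{"tx":0.0,"ty":0.16,"tz":-0.04,"rx":0,"ry":0,"rz":-0.02},{"tx":0.0,"ty":0.24,"tz":-0.06,"rx":0,"ry":0,"rz":-0.027},{"tx":0.0,"ty":0.32,"tz":-0.08,"rx":0,"ry":0,"rz":-0.027},{"tx":0.0,"ty":0.4,"tz":-0.1,"rx":0,"ry":0,"rz":-0.027}]}}

```text
time_s: 1.82
tcp_pos: [0.4923, -0.004, 0.285]
tcp_rot: [3.141, -0.0, -0.074]
contact_force: [0.4, -1.2, -0.3]
grip_width: 0.0939
finger_force: 0.0
```

Request:
{"op": "step_arm", "data": {"increments": [{"tx":0.0,"ty":0.08,"tz":-0.02,"rx":0,"ry":0,"rz":0},{"tx":0.0,"ty":0.16,"tz":-0.04,"rx":0,"ry":0,"rz":0},{"tx":0.0,"ty":0.24,"tz":-0.06,"rx":0,"ry":0,"rz":0},{"tx":0.0,"ty":0.32,"tz":-0.08,"rx":0,"ry":0,"rz":0},{"tx":0.0,"ty":0.385,"tz":-0.09,"rx":0,"ry":0,"rz":0}]}}

```text
time_s: 2.23
tcp_pos: [0.4922, 0.1896, 0.2393]
tcp_rot: [3.142, 0.001, -0.072]
contact_force: [0.4, -0.8, -0.9]
grip_width: 0.094
finger_force: 0.0
```

Request:
{"op": "step_arm", "data": {"increments": [{"tx":0,"ty":0,"tz":0,"rx":0,"ry":0,"rz":0}]}}

```text
time_s: 2.32
tcp_pos: [0.4915, 0.1934, 0.2392]
tcp_rot: [-3.14, 0.002, -0.066]
contact_force: [-0.6, -0.2, -1.1]
grip_width: 0.0939
finger_force: 0.0
```

Run:
```python
from h import *
import pickle
s=sensors.observe();print(s['tcp_pos'],s['tcp_rot'],s['dq'].round(3))
c=calibration('wrist');save('wrist','w2.png');pickle.dump(c,open('cw2.pkl','wb'))
```

```text
[0.49145557 0.19341502 0.23916575] [-3.13990314e+00  2.08378832e-03 -6.60049665e-02] [ 0.055 -0.032  0.073  0.015 -0.011  0.022  0.116]
```

View pics/w2.png

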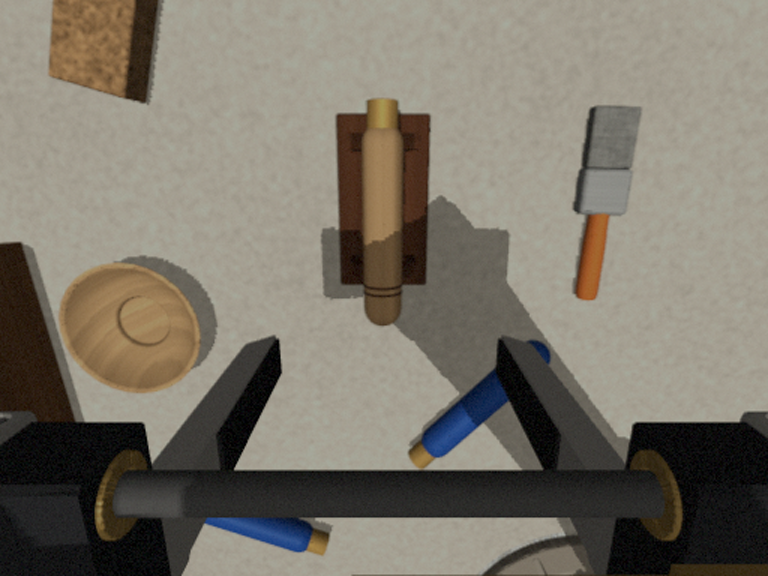

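The handle's axis runs from the ferrule (382,99) to the dome (383,325), almost exactly along the image's middle column.

Run:
```python
from h import *
import pickle
c=pickle.load(open('cw2.pkl','rb'))
p=ray(c,np.array([(382,99)])/1.5,.065)[0];q=ray(c,np.array([(383,325)])/1.5,.052)[0];print(p,q,(p+q)/2,np.linalg.norm((p-q)[:2]),np.arctan2(*(p-q)[[1,0]]))
print('rest',ray(c,np.array([(336,114),(430,114),(341,284),(426,284)])/1.5,.015).mean(0))
s=sensors.observe();print(s['tcp_pos'],s['tcp_rot'])
```

```text
[0.61450599 0.19033978 0.065     ] [0.43397183 0.2023487  0.052     ] [0.52423891 0.19634424 0.0585    ] 0.1809331275037833 -0.0664209537646761
rest [0.53441658 0.19554482 0.015     ]
[0.49208429 0.19023649 0.23949241] [-3.14110505e+00  1.81622869e-03 -6.79891551e-02]
```

Request:
{"op": "step_arm", "data": {"increments": [{"tx":0.03,"ty":0.005,"tz":-0.04,"rx":0,"ry":0,"rz":0},{"tx":0.064,"ty":0.008,"tz":-0.1,"rx":0,"ry":0,"rz":0},{"tx":0.064,"ty":0.008,"tz":-0.17,"rx":0,"ry":0,"rz":0},{"tx":0.064,"ty":0.008,"tz":-0.24,"rx":0,"ry":0,"rz":0},{"tx":0.064,"ty":0.008,"tz":-0.24,"rx":0,"ry":0,"rz":0}]}}

```text
time_s: 2.78
tcp_pos: [0.5221, 0.1883, 0.1146]
tcp_rot: [3.138, 0.008, -0.074]
contact_force: [-0.8, -1.4, -1.6]
grip_width: 0.0938
finger_force: 0.0
```

Request:
{"op": "step_arm", "data": {"increments": [{"tx":0,"ty":0,"tz":0,"rx":0,"ry":0,"rz":0},{"tx":0,"ty":0,"tz":0,"rx":0,"ry":0,"rz":0}]}}

```text
time_s: 2.95
tcp_pos: [0.5257, 0.1913, 0.1222]
tcp_rot: [-3.141, -0.001, -0.073]
contact_force: [-0.3, 1.4, -0.0]
grip_width: 0.0941
finger_force: 0.0
```

Run:
```python
from h import *
import pickle
s=sensors.observe();print(s['tcp_pos'],s['tcp_rot'],s['contact_force'])
c=calibration('wrist');save('wrist','w3.png');pickle.dump(c,open('cw3.pkl','wb'))
```

```text
[0.52568746 0.19127907 0.12223026] [-3.14116388e+00 -1.31168415e-03 -7.30519186e-02] [-0.32733591  1.43426854 -0.01513641]
```

View pics/w3.png

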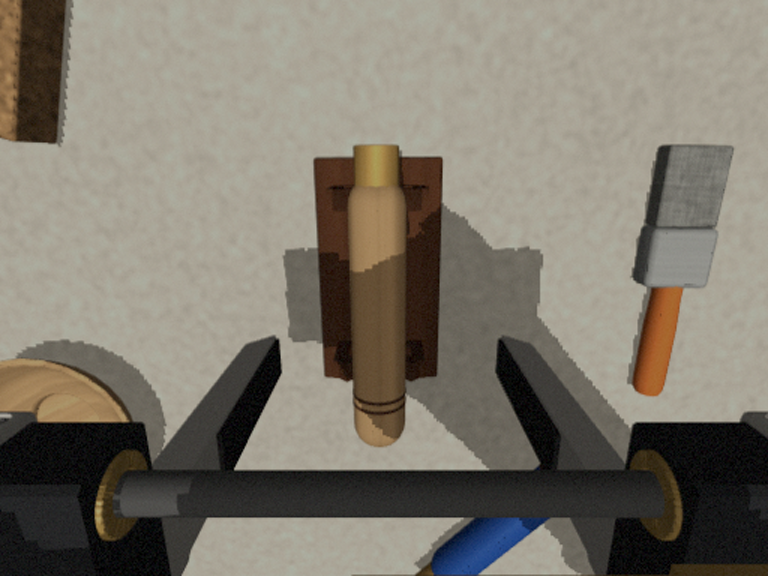

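The handle is now between the open fingers but about 10 px left of their middle. Its axis runs from (376,146) to (379,445), and the fingers' midline is at column ~389.

Run:
```python
from h import *
import pickle
c=pickle.load(open('cw3.pkl','rb'))
p=ray(c,np.array([(376,146)])/1.5,.065)[0];q=ray(c,np.array([(379,445)])/1.5,.052)[0];print(p,q,(p+q)/2,np.linalg.norm((p-q)[:2]),np.arctan2(*(p-q)[[1,0]]))
print('rest',ray(c,np.array([(315,158),(442,158),(325,378),(437,378)])/1.5,.015).mean(0))
s=sensors.observe();print(s['tcp_pos'],s['tcp_rot'],s['dq'].round(3))
```

```text
[0.61440059 0.19134521 0.065     ] [0.43147114 0.20458934 0.052     ] [0.52293586 0.19796728 0.0585    ] 0.18340825736226815 -0.07227414413282866
rest [0.53413282 0.19659441 0.015     ]
[0.52597243 0.19163012 0.12276897] [-3.14064979e+00 -2.57178987e-03 -7.28324244e-02] [-0.004 -0.008 -0.003  0.001  0.003 -0.009 -0.004]
```

Request:
{"op": "step_arm", "data": {"increments": [{"tx":-0.006,"ty":0.012,"tz":-0.05,"rx":0,"ry":0,"rz":0},{"tx":-0.006,"ty":0.012,"tz":-0.1,"rx":0,"ry":0,"rz":0},{"tx":-0.006,"ty":0.012,"tz":-0.14,"rx":0,"ry":0,"rz":0},{"tx":-0.006,"ty":0.012,"tz":-0.173,"rx":0,"ry":0,"rz":0},{"tx":-0.006,"ty":0.012,"tz":-0.173,"rx":0,"ry":0,"rz":0}]}}

```text
time_s: 3.42
tcp_pos: [0.5215, 0.1972, 0.0333]
tcp_rot: [3.141, 0.001, -0.072]
contact_force: [-0.5, 0.2, -0.3]
grip_width: 0.094
finger_force: 0.0
```

Request:
{"op": "step_arm", "data": {"increments": [{"tx":0,"ty":0,"tz":0,"rx":0,"ry":0,"rz":0},{"tx":0,"ty":0,"tz":0,"rx":0,"ry":0,"rz":0},{"tx":0,"ty":0,"tz":0,"rx":0,"ry":0,"rz":0}]}}

```text
time_s: 3.67
tcp_pos: [0.5229, 0.198, 0.0359]
tcp_rot: [-3.141, -0.003, -0.072]
contact_force: [0.4, 0.1, 0.1]
grip_width: 0.0938
finger_force: 0.0
```

Request:
{"op": "step_arm", "data": {"increments": [{"tx":0,"ty":0,"tz":0,"rx":0,"ry":0,"rz":0},{"tx":0,"ty":0,"tz":0,"rx":0,"ry":0,"rz":0},{"tx":0,"ty":0,"tz":0,"rx":0,"ry":0,"rz":0},{"tx":0,"ty":0,"tz":0,"rx":0,"ry":0,"rz":0},{"tx":0,"ty":0,"tz":0,"rx":0,"ry":0,"rz":0}], "jaw": 255, "newtons": 25}}

```text
time_s: 4.08
tcp_pos: [0.5217, 0.1977, 0.0341]
tcp_rot: [-3.142, -0.0, -0.072]
contact_force: [-0.1, -0.6, -0.4]
grip_width: 0.0641
finger_force: 0.0
```

Request:
{"op": "step_arm", "data": {"increments": [{"tx":0,"ty":0,"tz":0,"rx":0,"ry":0,"rz":0},{"tx":0,"ty":0,"tz":0,"rx":0,"ry":0,"rz":0},{"tx":0,"ty":0,"tz":0,"rx":0,"ry":0,"rz":0},{"tx":0,"ty":0,"tz":0,"rx":0,"ry":0,"rz":0},{"tx":0,"ty":0,"tz":0,"rx":0,"ry":0,"rz":0}]}}

```text
time_s: 4.5
tcp_pos: [0.5217, 0.1976, 0.034]
tcp_rot: [3.142, 0.0, -0.072]
contact_force: [-0.6, -1.8, 1.2]
grip_width: 0.0313
finger_force: 25.0
```

Request:
{"op": "step_arm", "data": {"increments": [{"tx":0,"ty":0,"tz":0.02,"rx":0,"ry":0,"rz":0},{"tx":0,"ty":0,"tz":0.07,"rx":0,"ry":0,"rz":0},{"tx":0,"ty":0,"tz":0.13,"rx":0,"ry":0,"rz":0},{"tx":0,"ty":0,"tz":0.2,"rx":0,"ry":0,"rz":0},{"tx":0,"ty":0,"tz":0.25,"rx":0,"ry":0,"rz":0}]}}

```text
time_s: 4.92
tcp_pos: [0.5219, 0.1981, 0.1623]
tcp_rot: [-3.141, -0.001, -0.072]
contact_force: [1.9, 0.3, -0.0]
grip_width: 0.0315
finger_force: 25.0
```

Request:
{"op": "step_arm", "data": {"increments": [{"tx":0,"ty":0,"tz":0.02,"rx":0,"ry":0,"rz":0},{"tx":0,"ty":0,"tz":0.02,"rx":0,"ry":0,"rz":0},{"tx":0,"ty":0,"tz":0.02,"rx":0,"ry":0,"rz":0}]}}

```text
time_s: 5.17
tcp_pos: [0.5215, 0.1974, 0.1688]
tcp_rot: [3.142, -0.0, -0.072]
contact_force: [0.3, 0.4, -1.2]
grip_width: 0.0311
finger_force: 25.0
```

Run:
```python
from h import *
import pickle
s=sensors.observe();print(s)
c=calibration('wrist');save('wrist','w4.png');pickle.dump(c,open('cw4.pkl','wb'))
```

```text
{'time_s': 5.1667, 'joint_positions': array([-0.10593853,  0.30608436, -0.44513387,  1.88700313,  0.1569103 ,
        0.98223412, -2.26352892]), 'dq': array([-0.00428326,  0.02733378,  0.00527857,  0.02032071,  0.0035933 ,
       -0.00734797, -0.00173658]), 'joint_torque': array([  0.11170863, -78.93916368,  -5.39433807, -44.48117495,
        -0.08944361,   0.20434921,   0.11549283]), 'tcp_pos': array([0.52152639, 0.19743835, 0.16876504]), 'tcp_rot': array([ 3.14153476e+00, -3.21461195e-04, -7.22998268e-02]), 'contact_force': array([ 0.32231661,  0.40415219, -1.17071697]), 'moment': array([-0.03076839,  0.05195348,  0.02314613]), 'finger_force': 24.997592568397522, 'grip_width': 0.03107960927996789}
```

View pics/w4.png

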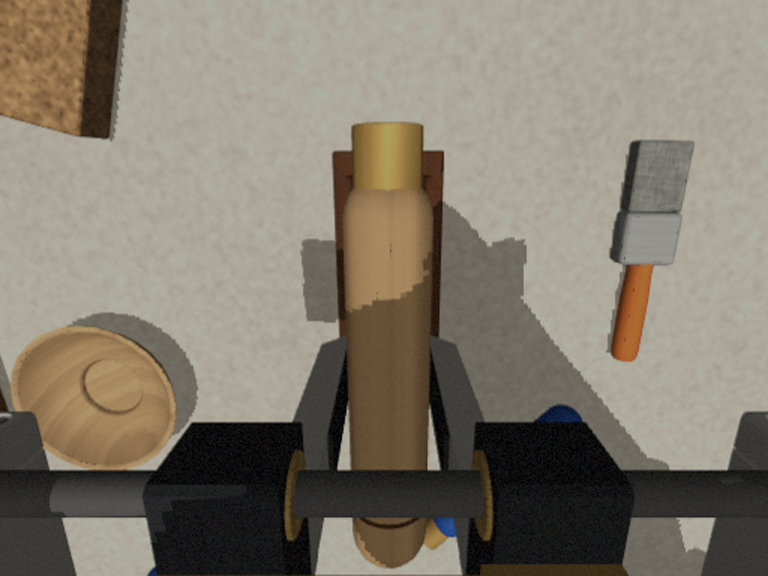

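The handle is gripped and clear of the rest, aligned with the tool at column 388, with the ferrule's top edge at row 123 and the dome at row 567.

Run:
```python
from h import *
import pickle
c=pickle.load(open('cw4.pkl','rb'))
p=ray(c,np.array([(388,123)])/1.5,.200)[0];q=ray(c,np.array([(388,567)])/1.5,.187)[0];print(p,q,(p+q)/2,np.linalg.norm((p-q)[:2]),np.arctan2(*(p-q)[[1,0]]))
s=sensors.observe();t=s['tcp_pos'];y=s['tcp_rot'][2];print(t,y)
d=(p-t)[:2];print('tip in tool',d@[np.cos(y),np.sin(y)],d@[-np.sin(y),np.cos(y)])
```

```text
[0.6147065  0.19126719 0.2       ] [0.42535041 0.20504157 0.187     ] [0.52002846 0.19815438 0.1935    ] 0.18985642691399948 -0.07261530903072828
[0.52103694 0.1972495  0.16785781] -0.07215215645625217
tip in tool 0.09385710949697937 0.0007858534912247308
```

Request:
{"op": "step_arm", "data": {"increments": [{"tx":-0.004,"ty":-0.04,"tz":0,"rx":0,"ry":0,"rz":0.004},{"tx":-0.01,"ty":-0.11,"tz":0,"rx":0,"ry":0,"rz":0.008},{"tx":-0.016,"ty":-0.19,"tz":0,"rx":0,"ry":0,"rz":0.012},{"tx":-0.022,"ty":-0.27,"tz":0,"rx":0,"ry":0,"rz":0.016},{"tx":-0.028,"ty":-0.35,"tz":0,"rx":0,"ry":0,"rz":0.02}]}}

```text
time_s: 5.63
tcp_pos: [0.5062, 0.021, 0.1672]
tcp_rot: [-3.141, 0.003, 0.056]
contact_force: [0.8, -1.4, -1.5]
grip_width: 0.0317
finger_force: 25.0
```

Request:
{"op": "step_arm", "data": {"increments": [{"tx":-0.004,"ty":-0.08,"tz":0,"rx":0,"ry":0,"rz":0.004},{"tx":-0.008,"ty":-0.16,"tz":0,"rx":0,"ry":0,"rz":0.008},{"tx":-0.012,"ty":-0.24,"tz":0,"rx":0,"ry":0,"rz":0.008},{"tx":-0.016,"ty":-0.32,"tz":0,"rx":0,"ry":0,"rz":0.008},{"tx":-0.016,"ty":-0.38,"tz":0,"rx":0,"ry":0,"rz":0.008}]}}

```text
time_s: 6.05
tcp_pos: [0.4977, -0.1706, 0.1671]
tcp_rot: [-3.141, 0.003, 0.102]
contact_force: [0.0, -0.6, -1.1]
grip_width: 0.0314
finger_force: 25.0
```

Request:
{"op": "step_arm", "data": {"increments": [{"tx":0,"ty":-0.04,"tz":0,"rx":0,"ry":0,"rz":0},{"tx":0,"ty":-0.07,"tz":0,"rx":0,"ry":0,"rz":0},{"tx":0,"ty":-0.07,"tz":0,"rx":0,"ry":0,"rz":0},{"tx":0,"ty":-0.07,"tz":0,"rx":0,"ry":0,"rz":0}]}}

```text
time_s: 6.38
tcp_pos: [0.4987, -0.2025, 0.1672]
tcp_rot: [-3.14, 0.002, 0.103]
contact_force: [0.2, -0.2, -0.9]
grip_width: 0.0314
finger_force: 25.0
```

Run:
```python
from h import *
s=sensors.observe();print(s['tcp_pos'],s['tcp_rot'],s['contact_force'],s['time_s'],s['dq'].round(3))
```

```text
[ 0.49870239 -0.20250653  0.16724993] [-3.14025372e+00  2.49580171e-03  1.02552370e-01] [ 0.20344395 -0.21132744 -0.9165543 ] 6.3833 [-0.022 -0.014 -0.022  0.003 -0.006  0.003 -0.009]
```

Request:
{"op": "step_arm", "data": {"increments": [{"tx":0,"ty":-0.006,"tz":-0.04,"rx":0,"ry":0,"rz":0},{"tx":0,"ty":-0.006,"tz":-0.09,"rx":0,"ry":0,"rz":0},{"tx":0,"ty":-0.006,"tz":-0.14,"rx":0,"ry":0,"rz":0},{"tx":0,"ty":-0.006,"tz":-0.17,"rx":0,"ry":0,"rz":0},{"tx":0,"ty":-0.006,"tz":-0.17,"rx":0,"ry":0,"rz":0}]}}

```text
time_s: 6.8
tcp_pos: [0.4975, -0.2031, 0.0803]
tcp_rot: [-3.138, 0.005, 0.106]
contact_force: [0.1, 0.0, -0.8]
grip_width: 0.0313
finger_force: 25.0
```

Request:
{"op": "step_arm", "data": {"increments": [{"tx":0,"ty":0,"tz":0,"rx":0,"ry":0,"rz":0},{"tx":0,"ty":0,"tz":0,"rx":0,"ry":0,"rz":0},{"tx":0,"ty":0,"tz":0,"rx":0,"ry":0,"rz":0}]}}

```text
time_s: 7.05
tcp_pos: [0.5004, -0.2051, 0.0851]
tcp_rot: [3.141, -0.001, 0.104]
contact_force: [1.0, 0.6, -1.4]
grip_width: 0.0309
finger_force: 25.0
```

Run:
```python
from h import *
import pickle
s=sensors.observe();print(s['tcp_pos'],s['tcp_rot'],s['contact_force'],s['time_s'],s['dq'].round(3))
c=calibration('wrist');save('wrist','w5.png');pickle.dump(c,open('cw5.pkl','wb'))
```

```text
[ 0.5004044  -0.20514854  0.08505073] [ 3.14103212e+00 -1.42163296e-03  1.04348935e-01] [ 0.99275691  0.60606277 -1.44602908] 7.05 [ 0.002 -0.001  0.003 -0.001  0.002 -0.004 -0.   ]
```

View pics/w5.png

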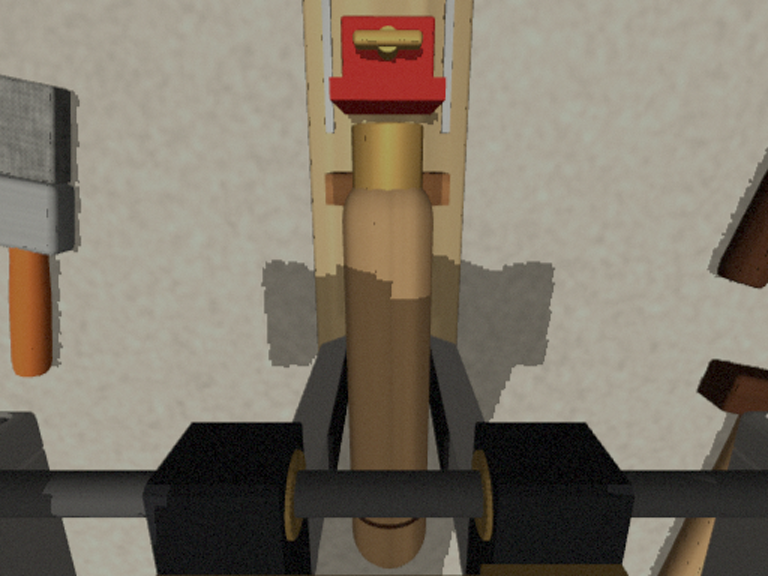

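Handle, V upright (326–449) and stop (330–445) are all centred on column 388, so lateral position and heading are right. The stop's near top edge is at row ~103 and the ferrule's at row 123.

Run:
```python
from h import *
import pickle
c=pickle.load(open('cw5.pkl','rb'))
J=np.array([.526,-.203]);u=np.array([np.cos(.103),np.sin(.103)]);n=np.array([-u[1],u[0]])
for nm,uv,z in(('stop',(388,103),.08),('ferr',(388,123),.116),('Vmid far',(388,172),.059),('Vmid near',(388,204),.059)):
    p=ray(c,np.array([uv])/1.5,z)[0];print(nm,p,(p[:2]-J)@u,(p[:2]-J)@n)
for a,b,r_ in((326,449,185),): print([((ray(c,np.array([(q,r_)])/1.5,.059)[0][:2]-J)@n).round(4) for q in(a,b)])
t=sensors.observe()['tcp_pos'];print((t[:2]-J)@u,(t[:2]-J)@n)
```

```text
stop [ 0.6028354  -0.19397766  0.08      ] 0.07735584853639518 0.0010744654117438549
ferr [ 0.59329895 -0.19492692  0.116     ] 0.0677723325944037 0.0011107498814625137
Vmid far [ 0.57687349 -0.19671117  0.059     ] 0.051250476117622734 0.0010247893035144212
Vmid near [ 0.5629813  -0.19815978  0.059     ] 0.037282970694134505 0.00101222560536513
[np.float64(0.0286), np.float64(-0.0262)]
-0.025719605581161632 0.0003490177447945479
```

Request:
{"op": "step_arm", "data": {"increments": [{"tx":0,"ty":0,"tz":-0.02,"rx":0,"ry":0,"rz":0},{"tx":0,"ty":0,"tz":-0.04,"rx":0,"ry":0,"rz":0},{"tx":0,"ty":0,"tz":-0.06,"rx":0,"ry":0,"rz":0},{"tx":0,"ty":0,"tz":-0.074,"rx":0,"ry":0,"rz":0},{"tx":0,"ty":0,"tz":-0.074,"rx":0,"ry":0,"rz":0}]}}

```text
time_s: 7.52
tcp_pos: [0.4985, -0.2049, 0.0449]
tcp_rot: [-3.14, 0.003, 0.104]
contact_force: [-1.1, -0.9, -1.3]
grip_width: 0.0312
finger_force: 25.0
```

Request:
{"op": "step_arm", "data": {"increments": [{"tx":0,"ty":0,"tz":0,"rx":0,"ry":0,"rz":0},{"tx":0,"ty":0,"tz":0,"rx":0,"ry":0,"rz":0},{"tx":0,"ty":0,"tz":0,"rx":0,"ry":0,"rz":0},{"tx":0,"ty":0,"tz":0,"rx":0,"ry":0,"rz":0}]}}

```text
time_s: 7.85
tcp_pos: [0.5, -0.2054, 0.0473]
tcp_rot: [3.141, -0.001, 0.104]
contact_force: [0.4, 0.4, -0.7]
grip_width: 0.0313
finger_force: 25.0
```

Request:
{"op": "step_arm", "data": {"increments": [{"tx":0,"ty":0,"tz":-0.003,"rx":0,"ry":0,"rz":0},{"tx":0,"ty":0,"tz":-0.006,"rx":0,"ry":0,"rz":0},{"tx":0,"ty":0,"tz":-0.006,"rx":0,"ry":0,"rz":0},{"tx":0,"ty":0,"tz":-0.006,"rx":0,"ry":0,"rz":0}]}}

```text
time_s: 8.18
tcp_pos: [0.4996, -0.2053, 0.0439]
tcp_rot: [-3.141, 0.0, 0.104]
contact_force: [-0.8, -0.5, -1.2]
grip_width: 0.0314
finger_force: 25.0
```

Request:
{"op": "step_arm", "data": {"increments": [{"tx":0,"ty":0,"tz":-0.002,"rx":0,"ry":0,"rz":0},{"tx":0,"ty":0,"tz":-0.002,"rx":0,"ry":0,"rz":0},{"tx":0,"ty":0,"tz":-0.002,"rx":0,"ry":0,"rz":0}]}}

```text
time_s: 8.43
tcp_pos: [0.4997, -0.2053, 0.0429]
tcp_rot: [-3.141, 0.0, 0.104]
contact_force: [-0.4, -0.9, -1.5]
grip_width: 0.0315
finger_force: 25.0
```

Request:
{"op": "step_arm", "data": {"increments": [{"tx":0,"ty":0,"tz":-0.002,"rx":0,"ry":0,"rz":0},{"tx":0,"ty":0,"tz":-0.002,"rx":0,"ry":0,"rz":0},{"tx":0,"ty":0,"tz":-0.002,"rx":0,"ry":0,"rz":0}]}}

```text
time_s: 8.68
tcp_pos: [0.4996, -0.2054, 0.0419]
tcp_rot: [-3.142, 0.0, 0.104]
contact_force: [-0.4, 0.3, -1.4]
grip_width: 0.0316
finger_force: 25.0
```

Request:
{"op": "step_arm", "data": {"increments": [{"tx":0,"ty":0,"tz":-0.001,"rx":0,"ry":0,"rz":0},{"tx":0,"ty":0,"tz":-0.001,"rx":0,"ry":0,"rz":0},{"tx":0,"ty":0,"tz":-0.001,"rx":0,"ry":0,"rz":0}]}}

```text
time_s: 8.93
tcp_pos: [0.4998, -0.2052, 0.0415]
tcp_rot: [-3.142, -0.0, 0.104]
contact_force: [-0.1, 0.6, 0.5]
grip_width: 0.0315
finger_force: 25.0
```

Request:
{"op": "step_arm", "data": {"increments": [{"tx":0,"ty":0,"tz":-0.001,"rx":0,"ry":0,"rz":0},{"tx":0,"ty":0,"tz":-0.001,"rx":0,"ry":0,"rz":0},{"tx":0,"ty":0,"tz":-0.001,"rx":0,"ry":0,"rz":0}]}}

```text
time_s: 9.18
tcp_pos: [0.4999, -0.2051, 0.0413]
tcp_rot: [-3.142, -0.0, 0.104]
contact_force: [-2.2, 2.0, 6.7]
grip_width: 0.0312
finger_force: 25.0
```

Run:
```python
from h import *
s=sensors.observe();print(s['tcp_pos'],s['tcp_rot'],s['contact_force'],s['moment'],s['time_s'])
```

```text
[ 0.49986234 -0.20513601  0.04128069] [-3.14153399e+00 -3.35086742e-04  1.03976311e-01] [-2.17397572  1.97335794  6.70077953] [0.57217748 0.46261761 0.03303166] 9.1833
```

Request:
{"op": "step_arm", "data": {"increments": [{"tx":0,"ty":0.0005,"tz":0.0005,"rx":0,"ry":0,"rz":0},{"tx":0,"ty":0.0005,"tz":0.0005,"rx":0,"ry":0,"rz":0}]}}

```text
time_s: 9.35
tcp_pos: [0.4998, -0.205, 0.0413]
tcp_rot: [-3.142, -0.0, 0.104]
contact_force: [0.2, 1.7, 1.5]
grip_width: 0.0313
finger_force: 25.0
```

Request:
{"op": "step_arm", "data": {"increments": [{"tx":0.002,"ty":0.0002,"tz":0,"rx":0,"ry":0,"rz":0},{"tx":0.004,"ty":0.0004,"tz":0,"rx":0,"ry":0,"rz":0},{"tx":0.004,"ty":0.0004,"tz":0,"rx":0,"ry":0,"rz":0}]}}

```text
time_s: 9.6
tcp_pos: [0.5015, -0.2047, 0.0411]
tcp_rot: [-3.141, 0.001, 0.104]
contact_force: [-2.9, 2.0, 3.5]
grip_width: 0.031
finger_force: 25.0
```

Request:
{"op": "step_arm", "data": {"increments": [{"tx":0.002,"ty":0.0002,"tz":0,"rx":0,"ry":0,"rz":0},{"tx":0.004,"ty":0.0004,"tz":0,"rx":0,"ry":0,"rz":0},{"tx":0.004,"ty":0.0004,"tz":0,"rx":0,"ry":0,"rz":0}]}}

```text
time_s: 9.85
tcp_pos: [0.5036, -0.2045, 0.0411]
tcp_rot: [-3.141, 0.0, 0.104]
contact_force: [-2.1, 3.1, 2.8]
grip_width: 0.0314
finger_force: 25.0
```

Request:
{"op": "step_arm", "data": {"increments": [{"tx":0.002,"ty":0.001,"tz":0,"rx":0,"ry":0,"rz":0},{"tx":0.004,"ty":0.0014,"tz":0,"rx":0,"ry":0,"rz":0},{"tx":0.004,"ty":0.0014,"tz":0,"rx":0,"ry":0,"rz":0}]}}

```text
time_s: 10.1
tcp_pos: [0.5062, -0.2041, 0.0413]
tcp_rot: [3.141, -0.001, 0.104]
contact_force: [0.3, -0.2, -0.4]
grip_width: 0.0316
finger_force: 25.0
```

Run:
```python
from h import *
s=sensors.observe();print(s['tcp_pos'],s['tcp_rot'],s['contact_force'],s['moment'],s['time_s'])
J=np.array([.526,-.203]);u=np.array([np.cos(.103),np.sin(.103)]);print((s['tcp_pos'][:2]-J)@u)
```

```text
[ 0.50620866 -0.20414144  0.04126035] [ 3.14131432e+00 -7.60239393e-04  1.03889268e-01] [ 0.32810249 -0.23485091 -0.39114037] [ 0.07936046 -0.02265367  0.00344595] 10.1
-0.019803812031360245
```

Request:
{"op": "step_arm", "data": {"increments": [{"tx":0.001,"ty":0.0001,"tz":-0.0005,"rx":0,"ry":0,"rz":0},{"tx":0.002,"ty":0.0002,"tz":-0.0005,"rx":0,"ry":0,"rz":0},{"tx":0.002,"ty":0.0002,"tz":-0.0005,"rx":0,"ry":0,"rz":0}]}}

```text
time_s: 10.35
tcp_pos: [0.5066, -0.204, 0.041]
tcp_rot: [3.142, 0.0, 0.104]
contact_force: [-2.6, -0.2, 2.1]
grip_width: 0.0313
finger_force: 25.0
```

Request:
{"op": "step_arm", "data": {"increments": [{"tx":0.001,"ty":0.0001,"tz":0,"rx":0,"ry":0,"rz":0},{"tx":0.002,"ty":0.0002,"tz":0,"rx":0,"ry":0,"rz":0},{"tx":0.002,"ty":0.0002,"tz":0,"rx":0,"ry":0,"rz":0}]}}

```text
time_s: 10.6
tcp_pos: [0.5078, -0.2039, 0.041]
tcp_rot: [3.142, -0.0, 0.104]
contact_force: [-2.6, 0.1, 3.0]
grip_width: 0.0312
finger_force: 25.0
```

Request:
{"op": "step_arm", "data": {"increments": [{"tx":0.001,"ty":0.0001,"tz":0,"rx":0,"ry":0,"rz":0},{"tx":0.001,"ty":0.0001,"tz":0,"rx":0,"ry":0,"rz":0},{"tx":0.001,"ty":0.0001,"tz":0,"rx":0,"ry":0,"rz":0}]}}

```text
time_s: 10.85
tcp_pos: [0.5083, -0.2038, 0.041]
tcp_rot: [3.142, -0.0, 0.104]
contact_force: [-2.7, -0.7, 1.5]
grip_width: 0.0314
finger_force: 25.0
```

Request:
{"op": "step_arm", "data": {"increments": [{"tx":0.001,"ty":0.0001,"tz":0,"rx":0,"ry":0,"rz":0},{"tx":0.001,"ty":0.0001,"tz":0,"rx":0,"ry":0,"rz":0},{"tx":0.001,"ty":0.0001,"tz":0,"rx":0,"ry":0,"rz":0}]}}

```text
time_s: 11.1
tcp_pos: [0.5087, -0.2037, 0.041]
tcp_rot: [3.142, -0.0, 0.104]
contact_force: [-2.4, -0.5, 2.4]
grip_width: 0.0311
finger_force: 25.0
```

Request:
{"op": "step_arm", "data": {"increments": [{"tx":0.001,"ty":0.0001,"tz":0,"rx":0,"ry":0,"rz":0},{"tx":0.001,"ty":0.0001,"tz":0,"rx":0,"ry":0,"rz":0},{"tx":0.001,"ty":0.0001,"tz":0,"rx":0,"ry":0,"rz":0}]}}

```text
time_s: 11.35
tcp_pos: [0.5092, -0.2037, 0.041]
tcp_rot: [3.142, -0.0, 0.104]
contact_force: [-1.5, -0.4, 0.9]
grip_width: 0.0312
finger_force: 25.0
```

Request:
{"op": "step_arm", "data": {"increments": [{"tx":0.0006,"ty":0.0001,"tz":0,"rx":0,"ry":0,"rz":0},{"tx":0.0006,"ty":0.0001,"tz":0,"rx":0,"ry":0,"rz":0},{"tx":0.0006,"ty":0.0001,"tz":0,"rx":0,"ry":0,"rz":0}]}}

```text
time_s: 11.6
tcp_pos: [0.5095, -0.2036, 0.041]
tcp_rot: [3.142, -0.0, 0.104]
contact_force: [-1.9, -0.9, 1.0]
grip_width: 0.0317
finger_force: 25.0
```

Request:
{"op": "step_arm", "data": {"increments": [{"tx":0.0008,"ty":0,"tz":-0.0003,"rx":0,"ry":0,"rz":0},{"tx":0.0008,"ty":0,"tz":-0.0003,"rx":0,"ry":0,"rz":0},{"tx":0.0008,"ty":0,"tz":-0.0003,"rx":0,"ry":0,"rz":0}]}}

```text
time_s: 11.85
tcp_pos: [0.5097, -0.2036, 0.0409]
tcp_rot: [-3.141, 0.0, 0.104]
contact_force: [-3.8, 0.6, 4.4]
grip_width: 0.0312
finger_force: 25.0
```

Request:
{"op": "step_arm", "data": {"increments": [{"tx":0.0008,"ty":0,"tz":0,"rx":0,"ry":0,"rz":0},{"tx":0.0008,"ty":0,"tz":0,"rx":0,"ry":0,"rz":0},{"tx":0.0008,"ty":0,"tz":0,"rx":0,"ry":0,"rz":0}]}}

```text
time_s: 12.1
tcp_pos: [0.5099, -0.2035, 0.0408]
tcp_rot: [-3.141, 0.001, 0.104]
contact_force: [-5.8, 0.1, 7.4]
grip_width: 0.0314
finger_force: 25.0
```

Request:
{"op": "step_arm", "data": {"increments": [{"tx":0.0006,"ty":0.0001,"tz":0.0002,"rx":0,"ry":0,"rz":0},{"tx":0.0006,"ty":0.0001,"tz":0.0002,"rx":0,"ry":0,"rz":0},{"tx":0.0006,"ty":0.0001,"tz":0.0002,"rx":0,"ry":0,"rz":0}]}}

```text
time_s: 12.35
tcp_pos: [0.5106, -0.2035, 0.0409]
tcp_rot: [-3.141, -0.0, 0.104]
contact_force: [-3.3, -0.3, 3.2]
grip_width: 0.0312
finger_force: 25.0
```

Run:
```python
from h import *
s=sensors.observe();print(s['tcp_pos'],s['tcp_rot'],s['contact_force'],s['moment'],s['time_s'])
```

```text
[ 0.51056892 -0.20351142  0.04088744] [-3.14149371e+00 -2.65365708e-05  1.03801574e-01] [-3.26692789 -0.31368398  3.21613806] [ 0.06993325  0.766357   -0.13997002] 12.35
```

Request:
{"op": "step_arm", "data": {"increments": [{"tx":0.0008,"ty":0.0001,"tz":0,"rx":0,"ry":0,"rz":0},{"tx":0.0008,"ty":0.0001,"tz":0,"rx":0,"ry":0,"rz":0},{"tx":0.0008,"ty":0.0001,"tz":0,"rx":0,"ry":0,"rz":0}]}}

```text
time_s: 12.6
tcp_pos: [0.5108, -0.2035, 0.0409]
tcp_rot: [-3.141, 0.0, 0.104]
contact_force: [-3.5, 0.0, 3.8]
grip_width: 0.031
finger_force: 25.0
```

Request:
{"op": "step_arm", "data": {"increments": [{"tx":0.0008,"ty":0.0001,"tz":0,"rx":0,"ry":0,"rz":0},{"tx":0.0008,"ty":0.0001,"tz":0,"rx":0,"ry":0,"rz":0},{"tx":0.0008,"ty":0.0001,"tz":0,"rx":0,"ry":0,"rz":0}]}}

```text
time_s: 12.85
tcp_pos: [0.5109, -0.2034, 0.0409]
tcp_rot: [-3.141, 0.001, 0.104]
contact_force: [-6.8, -0.2, 6.8]
grip_width: 0.0316
finger_force: 25.0
```

Request:
{"op": "step_arm", "data": {"increments": [{"tx":0.0004,"ty":0,"tz":0.0003,"rx":0,"ry":0,"rz":0},{"tx":0.0004,"ty":0,"tz":0.0003,"rx":0,"ry":0,"rz":0},{"tx":0.0004,"ty":0,"tz":0.0003,"rx":0,"ry":0,"rz":0}]}}

```text
time_s: 13.1
tcp_pos: [0.5109, -0.2034, 0.0409]
tcp_rot: [-3.141, 0.001, 0.104]
contact_force: [-7.1, 1.0, 4.6]
grip_width: 0.0313
finger_force: 25.0
```

Request:
{"op": "step_arm", "data": {"increments": [{"tx":0.0006,"ty":0,"tz":0.0001,"rx":0,"ry":0,"rz":0},{"tx":0.0006,"ty":0,"tz":0.0001,"rx":0,"ry":0,"rz":0},{"tx":0.0006,"ty":0,"tz":0.0001,"rx":0,"ry":0,"rz":0}]}}

```text
time_s: 13.35
tcp_pos: [0.5109, -0.2035, 0.0409]
tcp_rot: [-3.141, 0.002, 0.104]
contact_force: [-7.9, -0.0, 5.5]
grip_width: 0.0316
finger_force: 25.0
```

Request:
{"op": "step_arm", "data": {"increments": [{"tx":0.0005,"ty":0,"tz":0.0001,"rx":0,"ry":0,"rz":0},{"tx":0.0008,"ty":0,"tz":0.0002,"rx":0,"ry":0,"rz":0},{"tx":0.0008,"ty":0,"tz":0.0002,"rx":0,"ry":0,"rz":0}]}}

```text
time_s: 13.6
tcp_pos: [0.5109, -0.2035, 0.0409]
tcp_rot: [-3.141, 0.002, 0.104]
contact_force: [-11.0, 0.1, 6.8]
grip_width: 0.0317
finger_force: 25.0
```

Run:
```python
from h import *
s=sensors.observe();print(s['tcp_pos'],s['tcp_rot'],s['contact_force'],s['moment'],s['time_s'])
```

```text
[ 0.51086375 -0.20345947  0.04085486] [-3.14105367e+00  2.47528294e-03  1.03568767e-01] [-10.98216174   0.06921522   6.76988061] [ 0.0799341   2.30455371 -0.15284816] 13.6
```

Request:
{"op": "step_arm", "data": {"increments": [{"tx":0,"ty":0,"tz":0,"rx":0,"ry":0,"rz":0},{"tx":0,"ty":0,"tz":0,"rx":0,"ry":0,"rz":0},{"tx":0,"ty":0,"tz":0,"rx":0,"ry":0,"rz":0},{"tx":0,"ty":0,"tz":0,"rx":0,"ry":0,"rz":0},{"tx":0,"ty":0,"tz":0,"rx":0,"ry":0,"rz":0}]}}

```text
time_s: 14.02
tcp_pos: [0.5108, -0.2035, 0.0408]
tcp_rot: [-3.141, 0.002, 0.104]
contact_force: [-9.8, 0.3, 5.4]
grip_width: 0.0314
finger_force: 25.0
```

Request:
{"op": "step_arm", "data": {"increments": [{"tx":0,"ty":0,"tz":0.0004,"rx":0,"ry":0,"rz":0},{"tx":0,"ty":0,"tz":0.0004,"rx":0,"ry":0,"rz":0},{"tx":0,"ty":0,"tz":0.0004,"rx":0,"ry":0,"rz":0},{"tx":0,"ty":0,"tz":0.0004,"rx":0,"ry":0,"rz":0},{"tx":0,"ty":0,"tz":0.0004,"rx":0,"ry":0,"rz":0}]}}

```text
time_s: 14.43
tcp_pos: [0.5109, -0.2035, 0.0409]
tcp_rot: [-3.141, 0.002, 0.104]
contact_force: [-9.3, -0.9, 2.9]
grip_width: 0.0313
finger_force: 25.0
```

Request:
{"op": "step_arm", "data": {"increments": [{"tx":0.0004,"ty":0,"tz":0,"rx":0,"ry":0,"rz":0},{"tx":0.0004,"ty":0,"tz":0,"rx":0,"ry":0,"rz":0},{"tx":0.0004,"ty":0,"tz":0,"rx":0,"ry":0,"rz":0},{"tx":0.0004,"ty":0,"tz":0,"rx":0,"ry":0,"rz":0},{"tx":0.0004,"ty":0,"tz":0,"rx":0,"ry":0,"rz":0}]}}

```text
time_s: 14.85
tcp_pos: [0.5109, -0.2034, 0.0409]
tcp_rot: [-3.141, 0.003, 0.104]
contact_force: [-9.5, 0.1, 4.6]
grip_width: 0.0313
finger_force: 25.0
```

Request:
{"op": "step_arm", "data": {"increments": [{"tx":-0.0006,"ty":0,"tz":0,"rx":0,"ry":0,"rz":0},{"tx":-0.0012,"ty":0,"tz":0,"rx":0,"ry":0,"rz":0},{"tx":-0.0012,"ty":0,"tz":0,"rx":0,"ry":0,"rz":0}]}}

```text
time_s: 15.1
tcp_pos: [0.5108, -0.2035, 0.0409]
tcp_rot: [-3.141, 0.002, 0.104]
contact_force: [-7.4, -1.8, 0.3]
grip_width: 0.0314
finger_force: 25.0
```

Request:
{"op": "step_arm", "data": {"increments": [{"tx":-0.0008,"ty":0,"tz":0,"rx":0,"ry":0,"rz":0},{"tx":-0.0008,"ty":0,"tz":0,"rx":0,"ry":0,"rz":0},{"tx":-0.0008,"ty":0,"tz":0,"rx":0,"ry":0,"rz":0}], "jaw": 255, "newtons": 4}}

```text
time_s: 15.35
tcp_pos: [0.5112, -0.2034, 0.0412]
tcp_rot: [-3.141, 0.001, 0.104]
contact_force: [-3.7, -0.7, -0.8]
grip_width: 0.0319
finger_force: 4.0
```

Request:
{"op": "step_arm", "data": {"increments": [{"tx":0,"ty":0,"tz":0,"rx":0,"ry":0,"rz":0},{"tx":0,"ty":0,"tz":0,"rx":0,"ry":0,"rz":0},{"tx":0,"ty":0,"tz":0,"rx":0,"ry":0,"rz":0},{"tx":0,"ty":0,"tz":0,"rx":0,"ry":0,"rz":0},{"tx":0,"ty":0,"tz":0,"rx":0,"ry":0,"rz":0}], "jaw": 90}}

```text
time_s: 15.77
tcp_pos: [0.5118, -0.2034, 0.0415]
tcp_rot: [3.142, -0.001, 0.104]
contact_force: [-0.5, 0.1, 0.0]
grip_width: 0.0597
finger_force: 0.0
```

Run:
```python
from h import *
s=sensors.observe();print(s['tcp_pos'],s['tcp_rot'],s['contact_force'],s['grip_width'],s['time_s'])
save('wrist','w6.png')
```

```text
[ 0.51180134 -0.20340941  0.0415428 ] [ 3.14150316e+00 -5.61904532e-04  1.03955090e-01] [-0.5291463   0.05378933  0.00411503] 0.0597370754124512 15.7667
```

View pics/w6.png

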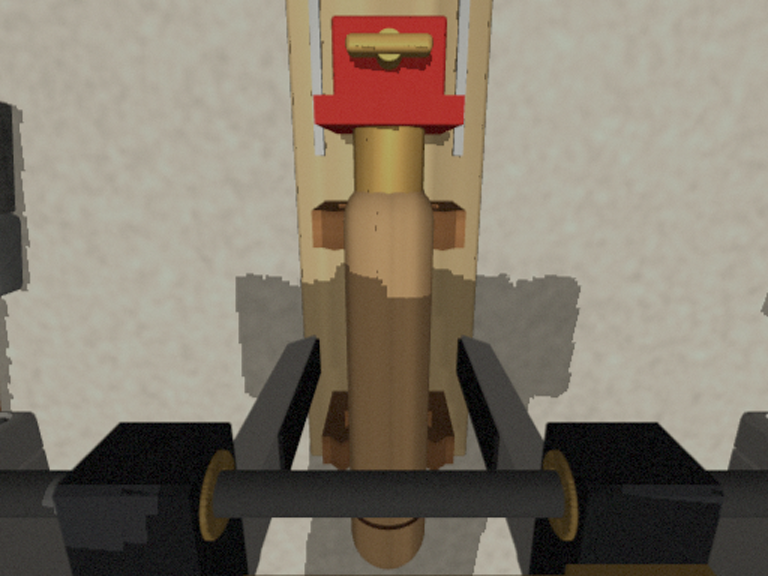

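The ferrule meets the stop plate at row ~127, and the handle lies centred in both Vs with the fingers open. I'll lift straight up now.

Request:
{"op": "step_arm", "data": {"increments": [{"tx":0,"ty":0,"tz":0.02,"rx":0,"ry":0,"rz":0},{"tx":0,"ty":0,"tz":0.06,"rx":0,"ry":0,"rz":0},{"tx":0,"ty":0,"tz":0.11,"rx":0,"ry":0,"rz":0},{"tx":0,"ty":0,"tz":0.16,"rx":0,"ry":0,"rz":0},{"tx":0,"ty":0,"tz":0.2,"rx":0,"ry":0,"rz":0}]}}

```text
time_s: 16.23
tcp_pos: [0.5118, -0.2034, 0.144]
tcp_rot: [3.141, -0.001, 0.104]
contact_force: [0.3, 0.6, 1.2]
grip_width: 0.0608
finger_force: 0.0
```

Request:
{"op": "step_arm", "data": {"increments": [{"tx":0,"ty":0,"tz":0.04,"rx":0,"ry":0,"rz":0},{"tx":0,"ty":0,"tz":0.04,"rx":0,"ry":0,"rz":0},{"tx":0,"ty":0,"tz":0.04,"rx":0,"ry":0,"rz":0}]}}

```text
time_s: 16.48
tcp_pos: [0.5121, -0.2036, 0.1631]
tcp_rot: [3.14, -0.002, 0.104]
contact_force: [0.4, 1.2, -0.5]
grip_width: 0.061
finger_force: 0.0
```

Run:
```python
from h import *
save('wrist','w7.png')
```

```text
(no output)
```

View pics/w7.png

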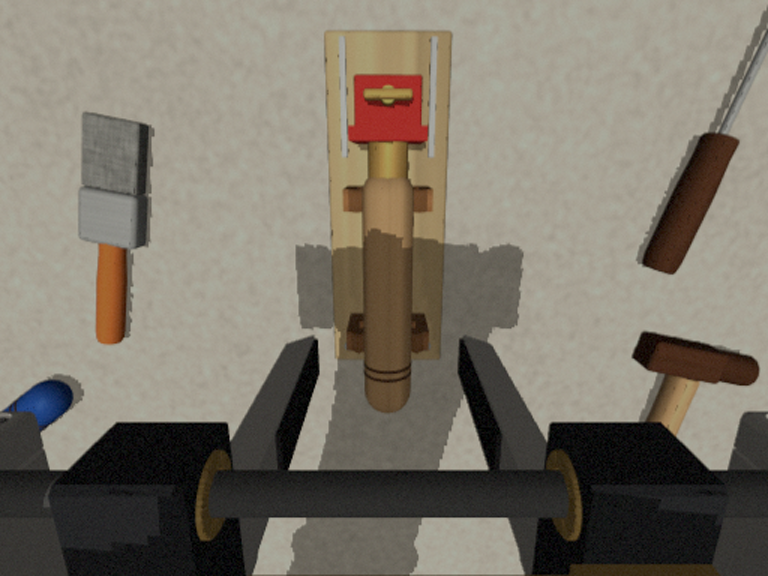

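The handle lies straight in both Vs, with the ferrule against the stop at (388,141) and the gripper clear. I'm handing the job in.

```bash
python3 -c "
from plant import r
print(r.finish_job())"
```

```text
the job is handed in; nothing more can be done
None
```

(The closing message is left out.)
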